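# Reverse the lathe at its push-to-turn selector

## Robot

A 6-joint arm with a two-finger parallel gripper is mounted at the origin on the work surface. World frame = base frame: x ahead of the robot, y to its left, z up, the work surface at z = 0. Lengths are in mm, angles in rad, forces in N, time in s.
With the tool pointing down it reaches from about 400 to 925 mm from the base axis. Payload 12.5 kg.
Tool frame: the origin (TCP) lies midway between the tips of the shut fingers; the grasp point (between the pads) lies 19 mm behind it; z points along the fingers, y is the line along which they close (so a half turn about z gives the same grasp; the last joint's range is limited). The gripper opens to 95 mm and grips with 3 to 60 N. Pads are 20 mm wide; open, the fingers measure 119 mm over their backs; the gripper's body (75 mm by 180 mm) begins 59 mm behind the grasp point.
Start: joints at [-1.27, 0.491, 1.559, -0, 1.092, -0.106], TCP at [247.319, -574.003, 214.661] pointing down, gripper open.
Joint ranges: [-3.1, 3.1], [-0.84, 2.19], [0.05, 2.79], [-1.13, 4.28], [0.06, 2.93], [-2.69, 2.69]. Speed limits (rad/s): [2.22, 2.22, 2.79, 3.14, 3.14, 3.14].

## Interface

Orientations are given as [roll, pitch, yaw] about the fixed x, y, z axes, in that order (R = Rz(yaw) Ry(pitch) Rx(roll)).
In Python, from cell import * gives the robot as it stands. The module is installed in compiled form; this text tells all that it offers.
- The arm moves only by the tool arm_command, never from a script. Its arguments are lists of equal length, an entry for each row: "delta_pos": the shift along the world's x, y, z in units of 250 mm (1.0 is 250 mm), a list of three; "delta_rot": the turn, a rotation vector about the world's x, y, z in units of 90 degrees (1.0 is 90 degrees), a list of three; "claw": the closure, from 0 (fully open) to 1 (shut). In form: {"delta_pos": [[tx, ty, tz], ...], "delta_rot": [[wx, wy, wz], ...], "claw": [claw, ...]}. A call has exactly 5 rows; each row is the pose to reach, as a shift and turn from the pose commanded when the call began; what a row does not reach only later rows make up. A row lasts 1/12 s, in which the tool goes at most 41.7 mm and 7.16 degrees, less where a joint would pass 70% of its speed; a pose out of reach is approached as far as the arm can. A call with a number of a shift or a turn outside -1 to 1 is refused whole. A call with a gripper value outside its range is refused whole. The fingers move at their own pace and stop on an object; the grip force is fixed at half the most. Time passes only in rows, so rows that repeat a pose let the fingers close, or fill a call up. It gives the time, the measured TCP pose, the force, the opening and the grip force at its end, in the units of the state.
- state(): the state, without advancing time (a new reading comes with each control period).
- read_camera(name): name is "scene" or "top" or "wrist"; returns the picture (384x512x3 uint8, red, green, blue); there is no depth.
- calibration(name): a dict with "camera_matrix" (3x3 intrinsics, pixels), "T" (4x4, takes a point from camera to world coordinates). Camera axes: x right, y down, z forward; pixel columns grow to the right and rows downward; lengths in mm; the calibration is good to about 2 mm. A picture is of the moment at which its call begins: read the wrist's pose just before it. calibration takes no time and is no camera call; for the wrist camera it gives the pose at the moment of the call.
- job_done(): hands the job in; it is judged then, once.
The state is a dict: "t": time; "joints": joint angles; "qvel": joint speeds; "tau": joint torques, N m; "eef_pos": TCP position; "tcp_rot": TCP orientation; "ft_force": force on the tool from outside, world axes, zero at the start; "moment": the same for the moment, N m; "opening": opening from 0.0 (shut) to 1.0 (fully open); "grip_force": force on a finger pad.
Only numpy, scipy, OpenCV 4.12 (cv2) and the standard library are available. Lean on these libraries where they do the work, as an engineer would, in place of code of your own. Each camera call takes 0.05 s, during which the arm holds its last target. There are 200 camera calls.

## Task

The wood lathe stands set to run forward and the work is to be sanded in reverse: on the sloping control console, push in the black bar-handled selector and turn it clockwise to the middle OFF position, let it spring fully out and leave it there for at least two seconds while the spindle runs down, then push and turn it on clockwise to REVERSE until it springs fully out again, and let go. The switch is worn, so its true positions lie some degrees off the marks: feel for them, and never force it round while it is locked. Do not press the emergency stop, turn the speed knob or disturb the loose things on the bench.

Things in the scene. Friction and masses are not known exactly. Their poses are not given: they have to be found in the camera images.
- console: Lathe control console, fixed: grey desk-type enclosure 210 deep x 260 wide x 166 mm high; its green face slopes 26 degrees down towards the operator (body -x), so a tool square to it is tilted 26 degrees. Origin: centre of the underside; x to the high rear, y to the operator's left. On the face: selector left, display above it, emergency stop lower right, speed knob upper right.
- selector_axis (a point): Fixed point where the selector's axis meets the face (the green plate is 2 mm proud of it). z: square out of the face, the turning and pushing axis; x: up the slope to the OFF mark (dot); y: operator's left. Forward tick 60 degrees anticlockwise of x, reverse tick 60 clockwise. Round the axis a fixed collar, radius 22, 10 mm high. The other controls stand over 65 mm from the axis.
- selector_grip (a point): On the black selector, moving and turning with it: on the axis, on top of its skirt; z out, x along the bar to its pointed end (white line). Skirt: disc of radius 33, 8 mm thick. Bar on it: 16 mm wide, 32 mm high, 38 mm behind to 49 mm ahead of the axis. Sprung out, the skirt's top is 28 mm and the bar's top 60 mm above selector_axis; pushed fully in, 8 mm lower.
- selector (a joint): Turn of the selector, rad, clockwise for the operator: about -1.05 forward (start), 0 off, 1.05 reverse; range -1.4 to 1.4, friction 0.04 N m. A hidden key locks it in a notch at each. Worn: the notches are all shifted together by an unknown angle up to 0.18 either way; the forward notch leaves about 0.24 play, off and reverse about 0.06 either way.
- selector_push (a joint): How far the selector is pushed in, m: 0 sprung out (locked), 0.008 at the hard stop; 8 N to start it, 12 N at the bottom. It turns only when more than about 5.5 mm in. Let go between positions, it stays 5 mm in, pressed on the index ring by its spring, still turns by the bar, and springs those 5 mm out by itself on reaching a notch.
- estop_top (a point): Top of the red emergency-stop mushroom, 40 mm across, about 24 mm above the face, 130 mm to the right of the selector axis. Leave alone.
- estop (a joint): Press of the emergency stop, m: 0 out, 0.006 in. Must stay out.
- speed_mark (a point): Mark near the rim of the speed knob (36 mm across, 46 mm high, 150 mm from the selector axis), 16 mm off the knob's own axis. Leave alone.
- starter: Starter box of the dust extractor, fixed: light grey upright box 85 x 100 x 150 mm with two black push buttons on its front and a cable gland on top; origin: centre of the underside. Stands left or right of the console. Not part of the job.
- chuck: Four-jaw lathe chuck lying face up, 100 mm across, 63 mm high, 1.9 kg, loose; origin: centre of the underside. Leave alone.
- can: Aluminium spray can, 66 mm across, 190 mm high, loose, standing; origin: centre of the underside. Leave alone.
- chuck_key: Steel T-handled chuck key, 105 x 88 mm, 17 mm high, loose, lying in front of the starter box; origin: under its middle. Leave alone.

How it is judged (in metres and radians):
On the way:
1. the selector stands at off, sprung out, for 1.5 s (value of joint selector between -0.3 and 0.3 rad and value of joint selector_push below 0.0015 m), for 1.5 s.
At the end, for the whole second after the job is handed in: The selector stands in its reverse notch (0.75 to 1.35 rad clockwise of the off mark), sprung out to within 1.5 mm, having before stood at off (within 0.3 rad), sprung out, for 1.5 s (value of joint selector between 0.75 and 1.35 rad and value of joint selector_push below 0.0015 m); the robot touches nothing.
It fails at once if the selector is forced round while it is locked (less than 2 mm in, yet between two positions) (value of joint selector_push below 0.002 m and (value of joint selector between -0.55 and -0.35 rad or value of joint selector between 0.35 and 0.7 rad)).
It fails at once if the emergency stop is pressed by more than 2 mm (value of joint estop above 0.002 m).
It fails at once if the speed knob is turned (its mark moves by more than 6 mm) (distance of speed_mark from where it was at the start of the episode above 0.006 m).
It fails at once if the chuck, the can or the chuck key is shifted by more than 30 mm (distance of any of chuck, can, chuck_key from where it was at the start of the episode above 0.03 m).
It also fails if it takes over 72 s, if anything falls off the work surface, if the arm or the gripper's body presses on something with over 40 N, if the wrist force passes 120 N, or if a joint passes its speed limit or range.

## Working session

There is one attempt and no reset: what is moved stays moved. The work goes in short steps, Python scripts to look and compute and a tool call to move; the robot and the scene stay as the last step left them, time stands still between calls to the robot, and variables do not carry over. Pictures are saved under pics/ and viewed, at most 10 in all, crops included, and the job is handed in when it is done.

Besides the shell and the picture viewer there is one more tool, called after "Emit:" by a JSON object that holds its "name" and its "arguments". arm_command: Moves the arm, as the interface text tells. Shifts and turns lie within -1 to 1; 1 stands for 250 mm of shift or 90 degrees of turn. Its arguments: {"type":"object","properties":{"delta_pos":{"type":"array"},"delta_rot":{"type":"array"},"claw":{"type":"array"}},"required":["delta_pos","delta_rot","claw"]}

```bash
mkdir -p pics; python3 - <<'E'
from cell import *
import cv2,numpy as np
s=state();print(s)
for n in("scene","top"):
    im=read_camera(n);cv2.imwrite(f"pics/{n}0.png",im[:,:,::-1]);c=calibration(n);print(n,c["camera_matrix"].tolist(),np.round(c["T"],3).tolist())
a=cv2.imread("pics/scene0.png");b=cv2.imread("pics/top0.png")
E
```

```text
{'t': 0.0, 'joints': array([-1.26959570e+00,  4.91551767e-01,  1.55946908e+00,  8.74440434e-06,
        1.09171946e+00, -1.05608238e-01]), 'qvel': array([0.00107682, 0.00013238, 0.00113751, 0.00075387, 0.00051582,
       0.00031307]), 'tau': array([ 1.45125647e-03, -6.12651014e+01, -2.58175439e+01,  6.92980131e-02,
        4.83199744e-02, -9.55431301e-05]), 'eef_pos': array([ 247.24123348, -573.73610596,  214.05983873]), 'tcp_rot': array([-3.14045221e+00, -1.28688770e-04,  4.06804759e-01]), 'ft_force': array([-0.42692705, -0.68348634,  0.00105852]), 'moment': array([ 0.04192277, -0.00248362,  0.03346249]), 'grip_force': 0.0, 'opening': 1.002360520121266}
scene [[451.874098543972, 0.0, 254.3809468840018], [0.0, 451.874098543972, 190.98962749330022], [0.0, 0.0, 1.0]] [[-0.501, 0.679, -0.536, 1395.461], [0.866, 0.398, -0.304, 451.522], [0.007, -0.617, -0.787, 1348.382], [0.0, 0.0, 0.0, 1.0]]
top [[490.70978173459827, 0.0, 255.633994106901], [0.0, 490.70978173459827, 198.48595528155715], [0.0, 0.0, 1.0]] [[-0.014, -0.98, 0.196, 302.752], [-1.0, 0.014, 0.002, 11.781], [-0.005, -0.196, -0.981, 1469.171], [0.0, 0.0, 0.0, 1.0]]
```

View pics/scene0.png

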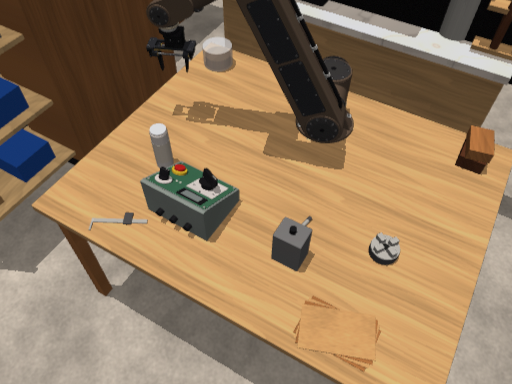

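View pics/top0.png

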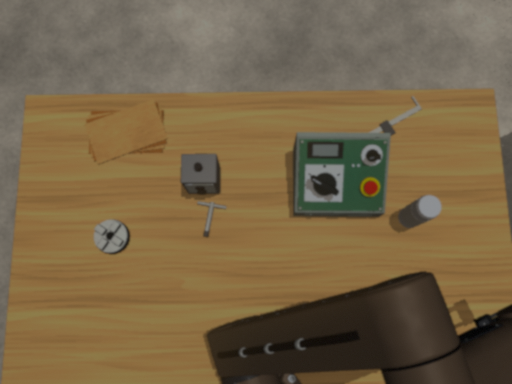

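```bash
python3 - <<'E'
import cv2,numpy as np
a=cv2.imread("pics/scene0.png")[150:250,130:250];b=cv2.imread("pics/top0.png")[120:225,285:400]
r=lambda x:cv2.resize(x,(400,365),interpolation=cv2.INTER_CUBIC)
cv2.imwrite("pics/crop0.png",np.hstack([r(a),r(b)]))
E
```

```text
(no output)
```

View pics/crop0.png

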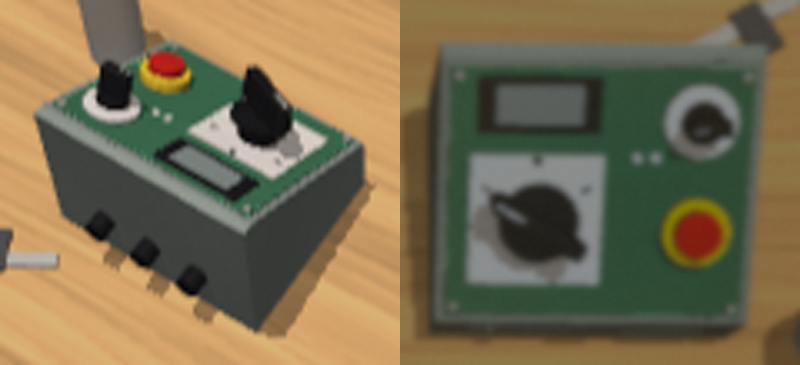

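```bash
cat > h.py <<'E'
from cell import *
import cv2,numpy as np
from scipy.spatial.transform import Rotation as R
def ray(c,u,v):
    d=c["T"][:3,:3]@np.linalg.solve(c["camera_matrix"],[u,v,1.]);return c["T"][:3,3],d
def cast(c,u,v,p,n):
    o,d=ray(c,u,v);return o+d*(np.dot(np.subtract(p,o),n)/np.dot(d,n))
def proj(c,P):
    q=c["T"][:3,:3].T@(np.asarray(P)-c["T"][:3,3]);q=c["camera_matrix"]@q;return q[:2]/q[2]
E
python3 - <<'E'
from h import *
c=calibration("top");k=lambda x,y:(285+(x-400)/3.478,120+y/3.478)
Z=[0,0,1]
a=[cast(c,*k(x,45),[0,0,166],Z) for x in(443,767)]
b=[cast(c,*k(x,y),[0,0,64],Z) for x,y in((433,325),(745,327))]
print(np.round(a,1),np.round(b,1))
yaw=np.mean([np.arctan2(-(p[0][0]-p[1][0]),p[0][1]-p[1][1]) for p in(a,b)]);print("yaw",yaw, np.linalg.norm(a[0]-a[1]),np.linalg.norm(b[0]-b[1]))
t=np.deg2rad(26);n=R.from_euler('z',yaw).apply([-np.sin(t),0,np.cos(t)])
p=np.mean(a,0)
print("n",n,"resid",[(q-p)@n for q in b])
for nm,x,y,h in(("plate",535.5,219.5,2),("skirt",540,222,28),("estop",697,235,24),("knob",703,122,20)):
    q=cast(c,*k(x,y),p+h*n,n);print(nm,np.round(q-h*n,1))
E
```

```text
[[ 747.9 -104.3  166. ]
 [ 744.  -363.1  166. ]] [[ 538.2  -97.7   64. ]
 [ 532.8 -357.5   64. ]]
yaw -0.017989037362787983 258.7916237024628 259.898409056515
n [-0.43830022  0.00788545  0.89879405] resid [np.float64(0.45791223904713263), np.float64(0.7825552677684442)]
plate [ 618.6 -181.   103.4]
skirt [ 622.1 -181.2  105.1]
estop [ 609.7 -308.7  100.2]
knob [ 691.9 -310.2  140.3]
```

```bash
cat >> h.py <<'E'
yaw=-0.021;t=np.deg2rad(26)
B=R.from_euler('z',yaw)*R.from_euler('y',-t)   # face frame: x up slope, y left, z out
n=B.as_matrix()[:,2]
A=np.array([620.,-181.,104.])
def goal(h,ang,dx=0,dy=0): # tool at height h over axis, tool x at clockwise angle ang from the off mark
    p=A+B.as_matrix()@[dx,dy,h]
    return p,B*R.from_euler('x',np.pi)*R.from_euler('z',ang)
def cur(s): return s["eef_pos"],R.from_euler('xyz',s["tcp_rot"])
def delta(g,s=None):
    p,r=cur(s or state());d=(g[0]-p)/250;w=(g[1]*r.inv()).as_rotvec()/(np.pi/2)
    print("dpos",np.round(d,3),"drot",np.round(w,3),"deg",90*np.linalg.norm(w),"mm",250*np.linalg.norm(d))
E
python3 - <<'E'
from h import *
g=goal(220,-1.05);print(g[0]);delta(g)
c=calibration("wrist");p,r=cur(state())
print(r.inv().apply(c["T"][:3,3]-p),(r.inv().as_matrix()@c["T"][:3,:3]).round(3).tolist())
print(R.from_rotvec([0,0,1]).as_matrix().shape)
E
```

```text
[ 523.57961231 -178.97487416  301.73469019]
dpos [1.105 1.579 0.35 ] drot [-0.096 -0.278  0.389] deg 43.89555453348861 mm 489.819109812744
[  79.65687726    0.48587815 -170.01835968] [[-0.001, -0.958, -0.287], [1.0, -0.001, 0.001], [-0.001, -0.287, 0.958]]
(3, 3)
```

Emit:
{"name": "arm_command", "arguments": {"delta_pos": [[0.05,0.07,0.05],[0.14,0.2,0.12],[0.24,0.34,0.2],[0.34,0.48,0.28],[0.44,0.62,0.35]], "delta_rot": [[0,0,0],[-0.01,-0.02,0.03],[-0.02,-0.05,0.07],[-0.03,-0.08,0.11],[-0.035,-0.1,0.14]], "claw": [0,0,0,0,0]}}

```text
t: 0.52
eef_pos: [348.3, -430.7, 295.9]
tcp_rot: [3.014, -0.11, 0.637]
ft_force: [1.0, -0.2, -1.0]
opening: 1.001
grip_force: 0.0
```

Emit:
{"name": "arm_command", "arguments": {"delta_pos": [[0.1,0.14,0],[0.2,0.28,0],[0.3,0.43,0],[0.4,0.58,0],[0.5,0.72,0]], "delta_rot": [[-0.01,-0.03,0.04],[-0.02,-0.06,0.08],[-0.03,-0.09,0.12],[-0.035,-0.12,0.16],[-0.045,-0.15,0.2]], "claw": [0,0,0,0,0]}}

```text
t: 0.93
eef_pos: [467.0, -259.4, 295.4]
tcp_rot: [2.792, -0.221, 0.989]
ft_force: [0.3, -0.3, 0.4]
opening: 0.999
grip_force: 0.0
```

```bash
python3 - <<'E'
from h import *
s=state();print(s["t"],s["joints"],s["ft_force"]);delta(goal(220,-1.05),s)
E
```

```text
0.9333 [-0.76868938  0.15866796  1.90225802  0.37869826  0.80330593 -0.37472874] [ 0.26748919 -0.34714609  0.43061656]
dpos [0.226 0.322 0.025] drot [-0.017 -0.027  0.047] deg 5.077219411774278 mm 98.49553277827836
```

Emit:
{"name": "arm_command", "arguments": {"delta_pos": [[0.08,0.12,0],[0.14,0.21,0],[0.165,0.24,0],[0.165,0.24,0],[0.165,0.24,0]], "delta_rot": [[-0.008,-0.014,0.025],[-0.016,-0.028,0.049],[-0.016,-0.028,0.049],[-0.016,-0.028,0.049],[-0.016,-0.028,0.049]], "claw": [0,0,0,0,0]}}

```text
t: 1.35
eef_pos: [507.7, -201.0, 295.1]
tcp_rot: [2.743, -0.221, 1.076]
ft_force: [-0.4, 0.4, -0.8]
opening: 1.003
grip_force: 0.0
```

```bash
python3 - <<'E'
from h import *
s=state();print(s["t"],s["joints"],s["ft_force"]);delta(goal(220,-1.05),s)
c=calibration("wrist");im=read_camera("wrist")[:,:,::-1].copy();cv2.imwrite("pics/w1.png",im)
np.save("w1T.npy",c["T"]);print(c["camera_matrix"].tolist(),proj(c,A),proj(c,A+60*n),proj(c,A+28*n))
E
```

```text
1.35 [-0.62479292  0.15903658  1.91658398  0.38770862  0.72432668 -0.33272038] [-0.39690897  0.43861297 -0.82737281]
dpos [0.063 0.088 0.026] drot [-0.001 -0.001 -0.001] deg 0.1667121767540826 mm 27.8770544628776
[[316.9649803014975, 0.0, 251.62930716568766], [0.0, 316.9649803014975, 190.79333789242227], [0.0, 0.0, 1.0]] [254.85355405 140.04382293] [255.35791724 147.63806347] [255.06905166 143.28858923]
```

View pics/w1.png

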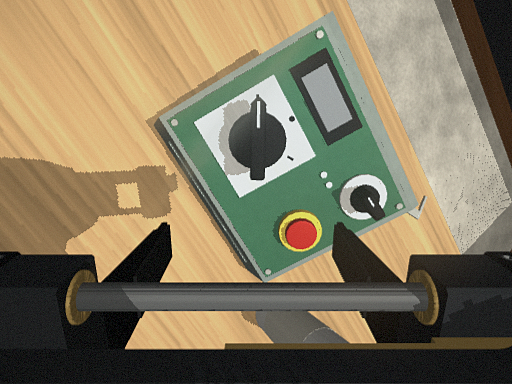

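```bash
python3 - <<'E'
from h import *
c=calibration("wrist");c["T"]=np.load("w1T.npy")
M=B.as_matrix()
def f(u,v,h): return M.T@(cast(c,u,v,A+h*n,n)-A)
for q in((320,34),(174,122),(268,272),(399,207)):print("screw",f(*q,2).round(1))
im=cv2.imread("pics/w1.png");hsv=cv2.cvtColor(im,cv2.COLOR_BGR2HSV)
roi=np.zeros(im.shape[:2],np.uint8);cv2.fillPoly(roi,[np.array([[190,122],[275,65],[325,158],[240,205]])],255)
green=cv2.inRange(hsv,(45,80,0),(95,255,255))
pl=cv2.bitwise_and(roi,~green);cs,_=cv2.findContours(pl,0,2);k=max(cs,key=cv2.contourArea)
r=cv2.minAreaRect(k);print("plate",r,[f(*q,2).round(1).tolist() for q in cv2.boxPoints(r)],"ctr",f(*r[0],2).round(1))
bk=cv2.bitwise_and(roi,cv2.inRange(im.max(2),0,50))
cs,_=cv2.findContours(bk,0,2);k=max(cs,key=cv2.contourArea)
cv2.imwrite("pics/m.png",bk)
# circle fit on skirt boundary: points, robust
P=np.array([f(*p[0],24)[:2] for p in k]);
from scipy.optimize import least_squares
o=least_squares(lambda x:np.hypot(*(P-x).T)-33,[0,0],loss="soft_l1",f_scale=1);d=np.hypot(*(P-o.x).T)-33
print("skirt",o.x.round(1),np.median(abs(d)).round(2),(abs(d)<1.5).sum(),len(P))
Q=np.array([f(*p[0],60)[:2] for p in k]);
for q in((258,95),(259,128),(258,180)):print(q,f(*q,60).round(1))
big=cv2.resize(im[80:200,190:325],None,fx=5,fy=5,interpolation=cv2.INTER_CUBIC);cv2.imwrite("pics/wc.png",big)
E
```

```text
screw [121.6  66.7   2. ]
screw [-73.7  67.5   2. ]
screw [ -74.3 -167.5    2. ]
screw [ 120.1 -168.5    2. ]
plate ((254.76885986328125, 133.1839599609375), (99.75104522705078, 102.3735122680664), 60.945396423339844) [[-56.5, 67.8, 2.0], [63.0, 63.4, 2.0], [66.8, -54.8, 2.0], [-62.4, -55.6, 2.0]] ctr [4.1 7.5 2. ]
skirt [9.8 0.7] 5.25 19 125
(258, 95) [28.4 44.6 60. ]
(259, 128) [13.3 15.8 60. ]
(258, 180) [-14.8 -31.9  60. ]
```

View pics/wc.png

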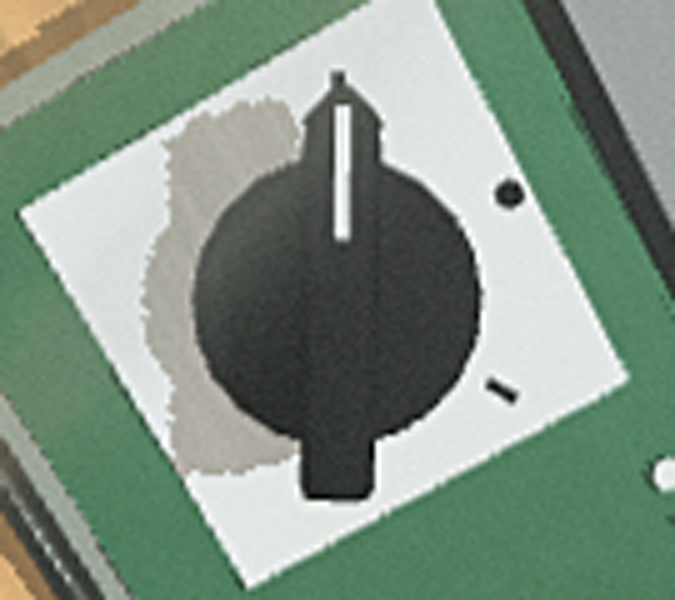

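```bash
python3 - <<'E'
from h import *
c=calibration("wrist");c["T"]=np.load("w1T.npy");M=B.as_matrix()
def f(x,y,h): return M.T@(cast(c,190+x/5,80+y/5,A+h*n,n)-A)
for nm,x,y,h in(("skirt",337.5,298,28),("dot",510,193,2),("rev",502,391,2),("fwd",338,77,2),("tip",340,84,60),("linetop",342,104,60),("linebot",342,240,60),("tail",338,491,60),("pl",20,213,2),("pl",630,378,2),("pl",248,588,2)):print(nm,f(x,y,h).round(1))
E
```

```text
skirt [ 4.5  2.3 28. ]
dot [51.5  0.4  2. ]
rev [ 27.4 -41.3   2. ]
fwd [28.8 44.1  2. ]
tip [27.6 43.1 60. ]
linetop [26.  39.6 60. ]
linebot [12.7 16.1 60. ]
tail [-14.2 -30.   60. ]
pl [-53.2  54.9   2. ]
pl [ 56.5 -54.2   2. ]
pl [-53.6 -54.3   2. ]
```

```bash
cat >> h.py <<'E'
A=A+B.as_matrix()@[3.5,1.2,0]
E
python3 - <<'E'
from h import *
s=state();delta(goal(110,-1.055),s);print(n)
E
```

```text
dpos [ 0.27   0.091 -0.363] drot [-0.003 -0.001  0.002] deg 0.299157595015132 mm 115.26443787887918
[-0.43827449  0.00920512  0.89879405]
```

Emit:
{"name": "arm_command", "arguments": {"delta_pos": [[0.07,0.03,-0.09],[0.14,0.06,-0.18],[0.21,0.09,-0.27],[0.27,0.091,-0.363],[0.27,0.091,-0.363]], "delta_rot": [[0,0,0],[0,0,0],[-0.003,0,0.002],[-0.003,0,0.002],[-0.003,0,0.002]], "claw": [0.5,0.5,0.5,0.5,0.5]}}

```text
t: 1.82
eef_pos: [575.3, -178.8, 200.2]
tcp_rot: [2.746, -0.217, 1.076]
ft_force: [-0.2, -0.1, -1.7]
opening: 0.706
grip_force: 0.0
```

```bash
python3 - <<'E'
from h import *
s=state();delta(goal(40,-1.055),s);print(s["joints"],s["opening"])
E
```

```text
dpos [ 0.121 -0.003 -0.235] drot [-0.001 -0.003  0.001] deg 0.3309947273443545 mm 66.07216905514797
[-0.5032776   0.3545064   1.93066487  0.43952094  0.4946397  -0.3160079 ] 0.7063059906891912
```

Emit:
{"name": "arm_command", "arguments": {"delta_pos": [[0.02,0,-0.04],[0.05,-0.001,-0.1],[0.08,-0.002,-0.16],[0.121,-0.003,-0.235],[0.121,-0.003,-0.235]], "delta_rot": [[0,0,0],[0,-0.002,0],[-0.001,-0.003,0.001],[-0.001,-0.003,0.001],[-0.001,-0.003,0.001]], "claw": [0.5,0.5,0.5,0.5,0.5]}}

```text
t: 2.23
eef_pos: [605.3, -180.1, 143.8]
tcp_rot: [2.737, -0.218, 1.079]
ft_force: [-0.3, -0.0, 0.0]
opening: 0.501
grip_force: 0.0
```

```bash
python3 - <<'E'
from h import *
s=state();delta(goal(31,-1.055),s);print(s["joints"],s["opening"],s["ft_force"])
M=B.as_matrix();print(M.T@(s["eef_pos"]-A))
im=read_camera("wrist")[:,:,::-1];cv2.imwrite("pics/w2.png",im[0:384])
E
```

```text
dpos [ 0.017  0.002 -0.042] drot [ 0.001  0.002 -0.   ] deg 0.15955164553895024 mm 11.269029854984089
[-0.47781965  0.47098503  1.92717338  0.54875567  0.37962317 -0.41680596] 0.5006018985197361 [-0.33994155 -0.04116698  0.0016314 ]
[ 0.76058188 -0.58456473 42.22812688]
```

View pics/w2.png

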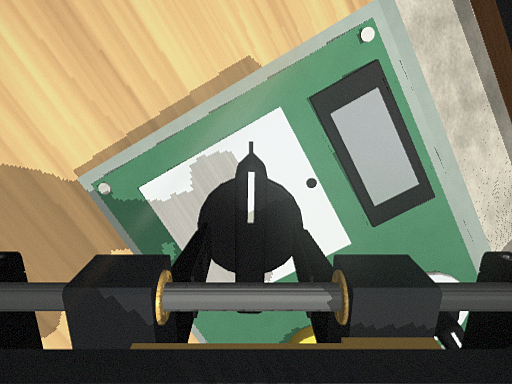

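Emit:
{"name": "arm_command", "arguments": {"delta_pos": [[0.009,0.001,-0.02],[0.017,0.002,-0.042],[0.017,0.002,-0.042],[0.017,0.002,-0.042],[0.017,0.002,-0.042]], "delta_rot": [[0,0,0],[0.001,0.002,0],[0.001,0.002,0],[0.001,0.002,0],[0.001,0.002,0]], "claw": [0.5,0.5,0.75,0.75,0.75]}}

```text
t: 2.7
eef_pos: [609.7, -178.8, 135.8]
tcp_rot: [2.738, -0.218, 1.08]
ft_force: [-0.1, -0.5, 0.2]
opening: 0.347
grip_force: 0.0
```

Emit:
{"name": "arm_command", "arguments": {"delta_pos": [[0,0,0],[0,0,0],[0,0,0],[0,0,0],[0,0,0]], "delta_rot": [[0,0,0],[0,0,0],[0,0,0],[0,0,0],[0,0,0]], "claw": [0.9,0.9,0.9,0.9,0.9]}}

```text
t: 3.12
eef_pos: [609.4, -178.5, 135.3]
tcp_rot: [2.739, -0.218, 1.08]
ft_force: [-5.7, 0.9, 4.3]
opening: 0.17
grip_force: 30.0
```

```bash
cat >> h.py <<'E'
def rep(s=None):
    s=s or state();M=B.as_matrix();p,r=cur(s)
    T=(goal(0,0)[1].inv()*r).as_rotvec()
    print("t",round(s["t"],2),"face pos",(M.T@(p-A)).round(1),"tool rotvec",T.round(3),"F",(M.T@s["ft_force"]).round(1),"M",(M.T@s["moment"]).round(2),"open mm",round(95*s["opening"],1),"grip",round(s["grip_force"],1),"j",s["joints"].round(2));return s
E
python3 - <<'E'
from h import *
s=rep();delta(goal(22,-1.055),s);print(n/250)
E
```

```text
t 3.12 face pos [ 0.7  1.1 32.8] tool rotvec [-0.000e+00  1.000e-03 -1.057e+00] F [-3.3  0.8  6.3] M [ 0.15  0.85 -0.05] open mm 16.2 grip 30.0 j [-0.47  0.49  1.93  0.56  0.37 -0.43]
dpos [ 0.016 -0.005 -0.04 ] drot [ 0.     0.    -0.001] deg 0.1051085457018503 mm 10.90104939094008
[-1.75309796e-03  3.68204699e-05  3.59517619e-03]
```

Emit:
{"name": "arm_command", "arguments": {"delta_pos": [[0.003,0,-0.006],[0.006,0,-0.012],[0.009,0,-0.018],[0.012,0,-0.024],[0.014,0,-0.029]], "delta_rot": [[0,0,0],[0,0,0],[0,0,0],[0,0,0],[0,0,0]], "claw": [0.9,0.9,0.9,0.9,0.9]}}

```text
t: 3.53
eef_pos: [612.9, -178.6, 128.2]
tcp_rot: [2.739, -0.218, 1.08]
ft_force: [-8.0, 0.5, 7.5]
opening: 0.169
grip_force: 30.0
```

```bash
python3 - <<'E'
from h import *
s=rep()
E
```

```text
t 3.53 face pos [ 0.7  1.1 24.9] tool rotvec [-0.000e+00  1.000e-03 -1.057e+00] F [-3.9  0.4 10.3] M [ 0.11  0.87 -0.07] open mm 16.1 grip 30.0 j [-0.47  0.5   1.92  0.58  0.35 -0.44]
```

Emit:
{"name": "arm_command", "arguments": {"delta_pos": [[0.001,0,-0.002],[0.002,0,-0.004],[0.003,0,-0.006],[0.0035,0,-0.007],[0.0035,0,-0.007]], "delta_rot": [[0,0,0],[0,0,0],[0,0,0],[0,0,0],[0,0,0]], "claw": [0.9,0.9,0.9,0.9,0.9]}}

```text
t: 3.95
eef_pos: [613.1, -178.5, 127.9]
tcp_rot: [2.738, -0.218, 1.081]
ft_force: [-23.2, 1.4, 27.0]
opening: 0.166
grip_force: 30.0
```

```bash
python3 - <<'E'
from h import *
s=rep();k=n*-1
for d in(4,8,16,25,35):print(d,(R.from_rotvec(k*np.deg2rad(d)).as_rotvec()/(np.pi/2)).round(3))
E
```

```text
t 3.95 face pos [ 0.7  1.1 24.6] tool rotvec [-1.000e-03  2.000e-03 -1.057e+00] F [-9.   0.9 34.5] M [ 0.16  2.13 -0.05] open mm 15.8 grip 30.0 j [-0.47  0.5   1.92  0.58  0.35 -0.45]
4 [ 0.019 -0.    -0.04 ]
8 [ 0.039 -0.001 -0.08 ]
16 [ 0.078 -0.002 -0.16 ]
25 [ 0.122 -0.003 -0.25 ]
35 [ 0.17  -0.004 -0.35 ]
```

Emit:
{"name": "arm_command", "arguments": {"delta_pos": [[-0.0015,0,0.003],[-0.0015,0,0.003],[-0.0015,0,0.003],[-0.0015,0,0.003],[-0.0015,0,0.003]], "delta_rot": [[0,0,0],[0.015,0,-0.03],[0.03,0,-0.06],[0.044,0,-0.09],[0.058,0,-0.12]], "claw": [0.9,0.9,0.9,0.9,0.9]}}

```text
t: 4.37
eef_pos: [612.9, -178.4, 128.0]
tcp_rot: [2.792, -0.294, 0.876]
ft_force: [-16.2, 1.8, 18.4]
opening: 0.167
grip_force: 30.0
```

```bash
python3 - <<'E'
from h import *
s=rep()
E
```

```text
t 4.37 face pos [ 0.5  1.2 24.7] tool rotvec [ 0.    -0.001 -0.845] F [-6.5  1.5 23.6] M [0.35 1.69 0.04] open mm 15.9 grip 30.0 j [-0.47  0.5   1.92  0.57  0.36 -0.23]
```

Emit:
{"name": "arm_command", "arguments": {"delta_pos": [[0,0,0],[0,0,0],[0,0,0],[0,0,0],[0,0,0]], "delta_rot": [[0.02,0,-0.04],[0.039,0,-0.08],[0.058,-0.001,-0.12],[0.078,-0.002,-0.16],[0.09,-0.002,-0.185]], "claw": [0.9,0.9,0.9,0.9,0.9]}}

```text
t: 4.78
eef_pos: [612.7, -178.2, 127.9]
tcp_rot: [2.905, -0.389, 0.547]
ft_force: [-17.0, 4.4, 18.3]
opening: 0.171
grip_force: 30.0
```

```bash
python3 - <<'E'
from h import *
s=rep()
E
```

```text
t 4.78 face pos [ 0.3  1.5 24.7] tool rotvec [ 0.001 -0.001 -0.521] F [-7.3  4.  24. ] M [0.53 1.75 0.08] open mm 16.2 grip 30.0 j [-0.47  0.5   1.92  0.57  0.36  0.1 ]
```

Emit:
{"name": "arm_command", "arguments": {"delta_pos": [[0,0,0],[0,0,0],[-0.006,0,0.013],[-0.013,0,0.027],[-0.019,0,0.04]], "delta_rot": [[0,0,0],[0,0,0],[0,0,0],[0,0,0],[0,0,0]], "claw": [0.79,0.79,0.79,0.79,0.79]}}

```text
t: 5.2
eef_pos: [609.0, -178.8, 137.3]
tcp_rot: [2.902, -0.388, 0.55]
ft_force: [0.8, 0.1, 1.5]
opening: 0.211
grip_force: 0.0
```

```bash
python3 - <<'E'
from h import *
s=rep()
im=read_camera("wrist")[:,:,::-1];cv2.imwrite("pics/w3.png",im[100:320])
E
```

```text
t 5.2 face pos [ 1.2  0.8 34.7] tool rotvec [-0.001 -0.001 -0.524] F [1.4 0.2 1. ] M [-0.04  0.27  0.03] open mm 20.1 grip 0.0 j [-0.47  0.48  1.92  0.55  0.37  0.12]
```

View pics/w3.png

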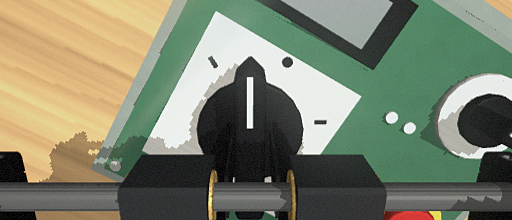

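```bash
cat >> h.py <<'E'
def line(h=56):
    c=calibration("wrist");im=read_camera("wrist")
    # white blob near the picture's middle, surrounded by black
    w=cv2.inRange(im.min(2),140,255);w[:150]=0;w[250:]=0
    nn,lab,st,ce=cv2.connectedComponentsWithStats(w)
    best=None
    for i in range(1,nn):
        x,y,ww,hh,a=st[i]
        if 60<a<800 and abs(ce[i][0]-251)<40:
            (cx,cy),(p,q),_=cv2.minAreaRect(np.argwhere(lab==i)[:,::-1].astype(np.float32))
            if max(p,q)>4*min(p,q) and 30<max(p,q)<80: best=i
    if best is None: print("no line",st[1:].tolist());return
    pts=np.argwhere(lab==best)[:,::-1].astype(np.float32)
    vx,vy,x0,y0=cv2.fitLine(pts,cv2.DIST_L2,0,.01,.01).ravel();M=B.as_matrix()
    e=(pts-[x0,y0])@[vx,vy]
    P=[M.T@(cast(c,x0+k*vx,y0+k*vy,A+h*n,n)-A) for k in(e.min(),e.max())]
    if P[0]@P[0]>P[1]@P[1]:P=P[::-1]
    d=P[1]-P[0];print("bar angle cw",round(-np.arctan2(d[1],d[0]),3),"line len",np.linalg.norm(d).round(2),"px",pts.min(0),pts.max(0))
E
python3 - <<'E'
from h import *
rep();line()
E
```

```text
t 5.25 face pos [ 1.4  0.7 35.3] tool rotvec [-0.001 -0.001 -0.524] F [ 0.4  0.4 -0.2] M [-0.01  0.25 -0.04] open mm 19.6 grip 0.0 j [-0.47  0.48  1.92  0.55  0.37  0.12]
bar angle cw -0.52 line len 26.9 px [246. 177.] [252. 228.]
```

Emit:
{"name": "arm_command", "arguments": {"delta_pos": [[0,0,0],[0,0,0],[0,0,0],[0,0,0],[0,0,0]], "delta_rot": [[0.01,0,-0.02],[0.02,0,-0.04],[0.03,0,-0.06],[0.04,0,-0.08],[0.05,-0.001,-0.1]], "claw": [0.79,0.79,0.79,0.79,0.79]}}

```text
t: 5.72
eef_pos: [608.6, -178.3, 136.5]
tcp_rot: [2.98, -0.423, 0.361]
ft_force: [-2.9, 1.2, -0.1]
opening: 0.212
grip_force: 1.4
```

```bash
python3 - <<'E'
from h import *
rep();line()
E
```

```text
t 5.72 face pos [ 0.4  1.2 34.2] tool rotvec [ 0.002 -0.002 -0.347] F [-2.6  1.1  1.2] M [0.32 0.73 0.03] open mm 20.2 grip 1.4 j [-0.47  0.49  1.92  0.55  0.37  0.29]
bar angle cw -0.518 line len 27.02 px [232. 178.] [246. 228.]
```

Emit:
{"name": "arm_command", "arguments": {"delta_pos": [[0,0,0.002],[-0.001,0,0.003],[-0.001,0,0.003],[-0.001,0,0.003],[-0.001,0,0.003]], "delta_rot": [[0.01,0,-0.02],[0.02,0,-0.04],[0.03,0,-0.06],[0.04,0,-0.08],[0.05,-0.001,-0.1]], "claw": [0.79,0.79,0.79,0.79,0.79]}}

```text
t: 6.18
eef_pos: [608.2, -178.1, 136.6]
tcp_rot: [3.063, -0.444, 0.17]
ft_force: [0.8, 2.7, -6.0]
opening: 0.216
grip_force: 6.9
```

```bash
python3 - <<'E'
from h import *
rep();line()
E
```

```text
t 6.18 face pos [ 0.1  1.5 34.5] tool rotvec [ 0.005 -0.003 -0.172] F [-2.   2.7 -5.8] M [0.43 0.58 0.19] open mm 20.6 grip 6.9 j [-0.47  0.49  1.92  0.56  0.38  0.46]
bar angle cw -0.378 line len 27.11 px [229. 178.] [245. 229.]
```

Emit:
{"name": "arm_command", "arguments": {"delta_pos": [[0,0,0],[0,0,0],[0,0,0],[0,0,0],[0,0,0]], "delta_rot": [[0.008,0,-0.016],[0.016,0,-0.032],[0.024,0,-0.048],[0.032,0,-0.064],[0.038,-0.001,-0.078]], "claw": [0.79,0.79,0.79,0.79,0.79]}}

```text
t: 6.65
eef_pos: [608.2, -178.0, 136.7]
tcp_rot: [3.128, -0.451, 0.02]
ft_force: [1.5, 4.0, -7.7]
opening: 0.209
grip_force: 7.7
```

```bash
python3 - <<'E'
from h import *
rep();line()
E
```

```text
t 6.65 face pos [ 0.2  1.5 34.6] tool rotvec [ 0.005 -0.002 -0.037] F [-2.1  4.  -7.5] M [0.65 0.73 0.18] open mm 19.9 grip 7.7 j [-0.47  0.49  1.92  0.56  0.38  0.59]
bar angle cw -0.248 line len 27.12 px [228. 178.] [245. 229.]
```

Emit:
{"name": "arm_command", "arguments": {"delta_pos": [[0,0,0],[0,0,0],[0,0,0],[0,0,0],[0,0,0]], "delta_rot": [[0.006,0,-0.012],[0.012,0,-0.024],[0.018,0,-0.036],[0.024,0,-0.048],[0.028,-0.001,-0.058]], "claw": [0.79,0.79,0.79,0.79,0.79]}}

```text
t: 7.12
eef_pos: [608.2, -178.1, 136.9]
tcp_rot: [-3.105, -0.451, -0.095]
ft_force: [1.5, 6.5, -12.4]
opening: 0.212
grip_force: 9.7
```

```bash
python3 - <<'E'
from h import *
rep();line()
E
```

```text
t 7.12 face pos [ 0.3  1.4 34.8] tool rotvec [ 0.004 -0.001  0.066] F [ -4.2   6.5 -11.7] M [1.03 1.05 0.28] open mm 20.2 grip 9.7 j [-0.47  0.48  1.92  0.56  0.37  0.7 ]
bar angle cw -0.147 line len 27.05 px [228. 179.] [244. 229.]
```

Emit:
{"name": "arm_command", "arguments": {"delta_pos": [[0.001,0,-0.0025],[0.001,0,-0.0025],[0.001,0,-0.0025],[0.001,0,-0.0025],[0.001,0,-0.0025]], "delta_rot": [[0.005,0,-0.01],[0.01,0,-0.02],[0.015,0,-0.03],[0.02,0,-0.04],[0.022,0,-0.045]], "claw": [0.79,0.79,0.79,0.79,0.79]}}

```text
t: 7.58
eef_pos: [608.4, -178.1, 137.0]
tcp_rot: [-3.068, -0.447, -0.182]
ft_force: [-4.7, 6.8, -5.2]
opening: 0.211
grip_force: 6.2
```

```bash
python3 - <<'E'
from h import *
rep();line()
E
```

```text
t 7.58 face pos [ 0.5  1.4 34.8] tool rotvec [ 0.004 -0.001  0.145] F [-6.7  6.7 -2.6] M [1.13 1.31 0.21] open mm 20.0 grip 6.2 j [-0.47  0.48  1.92  0.56  0.37  0.77]
bar angle cw -0.059 line len 27.08 px [228. 179.] [245. 229.]
```

Emit:
{"name": "arm_command", "arguments": {"delta_pos": [[0,0,0],[0,0,0],[0,0,0],[0,0,0],[0,0,0]], "delta_rot": [[0.005,0,-0.01],[0.01,0,-0.02],[0.015,0,-0.03],[0.02,0,-0.04],[0.022,0,-0.045]], "claw": [0.79,0.79,0.79,0.79,0.79]}}

```text
t: 8.05
eef_pos: [609.3, -178.8, 137.9]
tcp_rot: [-3.031, -0.442, -0.269]
ft_force: [-1.8, 5.5, 0.6]
opening: 0.209
grip_force: 2.8
```

```bash
python3 - <<'E'
from h import *
rep();line()
E
```

```text
t 8.05 face pos [ 1.7  0.8 35.2] tool rotvec [0.002 0.001 0.224] F [-1.5  5.4  1.4] M [1.09 0.56 0.05] open mm 19.9 grip 2.8 j [-0.47  0.48  1.92  0.56  0.37  0.85]
bar angle cw 0.098 line len 27.98 px [234. 183.] [247. 235.]
```

Emit:
{"name": "arm_command", "arguments": {"delta_pos": [[0,0,0],[0,0,0],[0,0,0],[0,0,0],[0,0,0]], "delta_rot": [[0,0,0],[0,0,0],[0,0,0],[0,0,0],[0,0,0]], "claw": [0.6,0.6,0.6,0.6,0.6]}}

```text
t: 8.52
eef_pos: [609.2, -179.1, 137.5]
tcp_rot: [-3.033, -0.442, -0.267]
ft_force: [-0.2, -0.1, -0.6]
opening: 0.397
grip_force: 0.0
```

Emit:
{"name": "arm_command", "arguments": {"delta_pos": [[0,0,0],[0,0,0],[0,0,0],[0,0,0],[0,0,0]], "delta_rot": [[0,0,0],[0,0,0],[0,0,0],[0,0,0],[0,0,0]], "claw": [0.6,0.6,0.6,0.6,0.6]}}

```text
t: 8.93
eef_pos: [609.0, -178.8, 137.1]
tcp_rot: [-3.032, -0.441, -0.267]
ft_force: [-0.3, 0.9, 0.6]
opening: 0.402
grip_force: 0.0
```

```bash
python3 - <<'E'
from h import *
rep();line(60);rep();cv2.imwrite("pics/w4.png",read_camera("wrist")[100:320,:,::-1])
delta(goal(32.5,0.1))
E
```

```text
t 8.93 face pos [ 1.1  0.8 34.6] tool rotvec [ 0.002 -0.     0.222] F [0.  0.9 0.7] M [ 0.01  0.28 -0.02] open mm 38.2 grip 0.0 j [-0.47  0.49  1.92  0.56  0.37  0.85]
bar angle cw 0.1 line len 27.17 px [234. 182.] [247. 234.]
t 8.98 face pos [ 1.1  0.8 34.6] tool rotvec [ 0.003 -0.001  0.222] F [ 1.6 -0.9  0.6] M [ 0.04  0.28 -0.06] open mm 38.0 grip 0.0 j [-0.47  0.49  1.92  0.56  0.37  0.85]
dpos [-0.    -0.003 -0.009] drot [-0.036  0.     0.069] deg 6.9948573287060185 mm 2.507371056050201
```

View pics/w4.png

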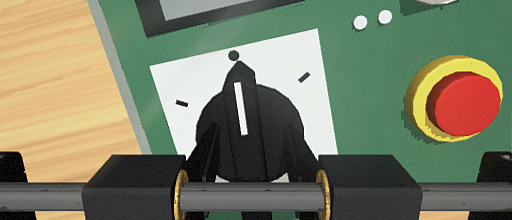

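Emit:
{"name": "arm_command", "arguments": {"delta_pos": [[0,0,0],[0,-0.001,-0.002],[0,-0.002,-0.004],[0,-0.002,-0.004],[0,-0.002,-0.004]], "delta_rot": [[-0.01,0,0.02],[-0.02,0,0.04],[-0.036,0,0.069],[-0.036,0,0.069],[-0.036,0,0.069]], "claw": [0.6,0.6,0.6,0.6,0.6]}}

```text
t: 9.45
eef_pos: [609.0, -179.2, 136.1]
tcp_rot: [-3.093, -0.452, -0.134]
ft_force: [0.6, -0.7, -0.8]
opening: 0.399
grip_force: 0.0
```

Emit:
{"name": "arm_command", "arguments": {"delta_pos": [[0,0,0],[0,0,0],[0,0,0],[0,0,0],[0,0,0]], "delta_rot": [[0,0,0],[0,0,0],[0,0,0],[0,0,0],[0,0,0]], "claw": [0.6,0.6,0.6,0.6,0.6]}}

```text
t: 9.87
eef_pos: [609.0, -179.3, 136.2]
tcp_rot: [-3.094, -0.452, -0.132]
ft_force: [0.7, -0.6, 0.1]
opening: 0.4
grip_force: 0.0
```

Emit:
{"name": "arm_command", "arguments": {"delta_pos": [[0,0,0],[0,0,0],[0,0,0],[0,0,0],[0,0,0]], "delta_rot": [[0,0,0],[0,0,0],[0,0,0],[0,0,0],[0,0,0]], "claw": [0.6,0.6,0.6,0.6,0.6]}}

```text
t: 10.28
eef_pos: [609.0, -179.3, 136.1]
tcp_rot: [-3.094, -0.452, -0.132]
ft_force: [0.5, 0.8, 0.3]
opening: 0.398
grip_force: 0.0
```

Emit:
{"name": "arm_command", "arguments": {"delta_pos": [[0,0,0],[0,0,0],[0,0,0],[0,0,0],[0,0,0]], "delta_rot": [[0,0,0],[0,0,0],[0,0,0],[0,0,0],[0,0,0]], "claw": [0.6,0.6,0.6,0.6,0.6]}}

```text
t: 10.7
eef_pos: [609.0, -179.2, 136.1]
tcp_rot: [-3.094, -0.452, -0.132]
ft_force: [-0.4, 0.3, -0.1]
opening: 0.396
grip_force: 0.0
```

Emit:
{"name": "arm_command", "arguments": {"delta_pos": [[0,0,0],[0,0,0],[0,0,0],[0,0,0],[0,0,0]], "delta_rot": [[0,0,0],[0,0,0],[0,0,0],[0,0,0],[0,0,0]], "claw": [0.6,0.6,0.6,0.6,0.6]}}

```text
t: 11.12
eef_pos: [609.0, -179.3, 136.1]
tcp_rot: [-3.094, -0.452, -0.132]
ft_force: [-0.0, -0.0, -0.1]
opening: 0.403
grip_force: 0.0
```

Emit:
{"name": "arm_command", "arguments": {"delta_pos": [[0,0,0],[0,0,0],[0,0,0],[0,0,0],[0,0,0]], "delta_rot": [[0,0,0],[0,0,0],[0,0,0],[0,0,0],[0,0,0]], "claw": [0.9,0.9,0.9,0.9,0.9]}}

```text
t: 11.53
eef_pos: [609.0, -177.9, 136.2]
tcp_rot: [-3.091, -0.451, -0.132]
ft_force: [2.3, 9.4, 1.2]
opening: 0.164
grip_force: 29.9
```

```bash
python3 - <<'E'
from h import *
rep();line(60)
E
```

```text
t 11.53 face pos [ 0.7  1.7 33.8] tool rotvec [0.002 0.    0.1  ] F [2.4 9.4 0.1] M [ 1.7  -0.28 -0.03] open mm 15.6 grip 29.9 j [-0.47  0.49  1.93  0.56  0.37  0.73]
bar angle cw 0.095 line len 26.66 px [247. 181.] [253. 233.]
```

Emit:
{"name": "arm_command", "arguments": {"delta_pos": [[0.003,0.002,-0.007],[0.007,0.004,-0.014],[0.0105,0.004,-0.021],[0.014,0.004,-0.028],[0.0172,0.004,-0.0355]], "delta_rot": [[0,0,0],[0,0,0],[0,0,0],[0,0,0],[0,0,0]], "claw": [0.9,0.9,0.9,0.9,0.9]}}

```text
t: 12.0
eef_pos: [613.2, -177.7, 128.5]
tcp_rot: [-3.093, -0.453, -0.131]
ft_force: [-21.5, 5.8, 35.7]
opening: 0.166
grip_force: 30.0
```

```bash
python3 - <<'E'
from h import *
rep()
E
```

```text
t 12.0 face pos [ 1.1  2.  25. ] tool rotvec [0.    0.002 0.099] F [-3.8  5.3 41.6] M [1.15 0.98 0.01] open mm 15.7 grip 30.0 j [-0.47  0.5   1.92  0.58  0.35  0.71]
```

Emit:
{"name": "arm_command", "arguments": {"delta_pos": [[-0.002,0,0.004],[-0.002,0,0.004],[-0.002,0,0.004],[-0.002,0,0.004],[-0.002,0,0.004]], "delta_rot": [[0,0,0],[0.015,0,-0.03],[0.03,0,-0.06],[0.044,0,-0.09],[0.058,0,-0.12]], "claw": [0.9,0.9,0.9,0.9,0.9]}}

```text
t: 12.42
eef_pos: [612.9, -177.7, 129.2]
tcp_rot: [-2.994, -0.43, -0.365]
ft_force: [-2.8, 5.8, 9.6]
opening: 0.165
grip_force: 30.0
```

```bash
python3 - <<'E'
from h import *
rep();line(52)
E
```

```text
t 12.42 face pos [ 1.1  2.  25.7] tool rotvec [-0.001 -0.     0.311] F [1.6 5.7 9.9] M [ 1.09 -0.04 -0.02] open mm 15.7 grip 30.0 j [-0.47  0.5   1.92  0.57  0.36  0.94]
bar angle cw 0.301 line len 26.71 px [248. 182.] [254. 234.]
```

Emit:
{"name": "arm_command", "arguments": {"delta_pos": [[0.001,0,-0.002],[0.001,0,-0.002],[0.001,0,-0.002],[0.001,0,-0.002],[0.001,0,-0.002]], "delta_rot": [[0.02,0,-0.04],[0.039,0,-0.08],[0.058,-0.001,-0.12],[0.078,-0.002,-0.16],[0.097,-0.002,-0.2]], "claw": [0.9,0.9,0.9,0.9,0.9]}}

```text
t: 12.88
eef_pos: [613.1, -177.6, 128.8]
tcp_rot: [-2.852, -0.353, -0.735]
ft_force: [-4.0, 6.0, 10.0]
opening: 0.166
grip_force: 30.0
```

```bash
python3 - <<'E'
from h import *
rep();line(52)
E
```

```text
t 12.88 face pos [ 1.1  2.  25.3] tool rotvec [-0.001 -0.001  0.661] F [ 0.6  5.9 10.8] M [ 1.16 -0.06  0.02] open mm 15.7 grip 30.0 j [-0.47  0.5   1.92  0.57  0.36  1.29]
bar angle cw 0.661 line len 26.59 px [248. 182.] [254. 234.]
```

Emit:
{"name": "arm_command", "arguments": {"delta_pos": [[0,0,0],[0,0,0],[0,0,0],[0,0,0],[0,0,0]], "delta_rot": [[0.012,0,-0.025],[0.024,0,-0.05],[0.036,-0.001,-0.075],[0.044,-0.001,-0.09],[0.044,-0.001,-0.09]], "claw": [0.9,0.9,0.9,0.9,0.9]}}

```text
t: 13.35
eef_pos: [613.1, -177.6, 128.7]
tcp_rot: [-2.801, -0.304, -0.891]
ft_force: [-4.5, 4.7, 10.4]
opening: 0.166
grip_force: 30.0
```

Emit:
{"name": "arm_command", "arguments": {"delta_pos": [[0,0,0],[0,0,0],[-0.006,0,0.013],[-0.013,0,0.026],[-0.018,0,0.037]], "delta_rot": [[0,0,0],[0,0,0],[0,0,0],[0,0,0],[0,0,0]], "claw": [0.79,0.79,0.79,0.79,0.79]}}

```text
t: 13.77
eef_pos: [608.4, -178.2, 137.2]
tcp_rot: [-2.803, -0.305, -0.889]
ft_force: [-0.3, 0.7, -1.1]
opening: 0.204
grip_force: 0.0
```

```bash
python3 - <<'E'
from h import *
rep();line(55)
E
```

```text
t 13.77 face pos [ 0.6  1.3 35. ] tool rotvec [-0.002 -0.001  0.816] F [-0.8  0.7 -0.9] M [ 0.06  0.25 -0.09] open mm 19.4 grip 0.0 j [-0.47  0.48  1.92  0.55  0.37  1.46]
bar angle cw 0.83 line len 26.59 px [247. 179.] [253. 229.]
```

Emit:
{"name": "arm_command", "arguments": {"delta_pos": [[0,0,0],[0,0,0],[0,0,0],[0,0,0],[0,0,0]], "delta_rot": [[0.018,0,-0.036],[0.036,0,-0.072],[0.054,-0.001,-0.11],[0.07,-0.001,-0.145],[0.083,-0.001,-0.17]], "claw": [0.79,0.79,0.79,0.79,0.79]}}

```text
t: 14.23
eef_pos: [608.6, -177.6, 137.1]
tcp_rot: [-2.732, -0.192, -1.176]
ft_force: [1.0, 3.8, 2.7]
opening: 0.21
grip_force: 4.4
```

```bash
python3 - <<'E'
from h import *
rep();line(55)
E
```

```text
t 14.23 face pos [ 0.7  2.  34.8] tool rotvec [-1.000e-03 -4.000e-03  1.116e+00] F [2.  3.8 2. ] M [ 0.93 -0.03  0.11] open mm 20.0 grip 4.4 j [-0.47  0.48  1.92  0.55  0.37  1.76]
bar angle cw 0.915 line len 27.19 px [230. 180.] [246. 230.]
```

Emit:
{"name": "arm_command", "arguments": {"delta_pos": [[0,0,0],[0,0,0],[0,0,0],[0,0,0],[0,0,0]], "delta_rot": [[0.006,0,-0.012],[0.012,0,-0.024],[0.018,0,-0.036],[0.024,0,-0.048],[0.028,-0.001,-0.058]], "claw": [0.79,0.79,0.79,0.79,0.79]}}

```text
t: 14.7
eef_pos: [608.6, -177.8, 137.2]
tcp_rot: [-2.715, -0.153, -1.268]
ft_force: [0.6, 5.1, 5.6]
opening: 0.212
grip_force: 3.6
```

```bash
python3 - <<'E'
from h import *
rep();line(55)
E
```

```text
t 14.7 face pos [ 0.8  1.8 34.9] tool rotvec [-1.000e-03 -3.000e-03  1.214e+00] F [2.9 5.2 4.9] M [ 0.98 -0.2   0.11] open mm 20.1 grip 3.6 j [-0.47  0.48  1.92  0.55  0.37  1.86]
bar angle cw 1.016 line len 27.23 px [230. 180.] [246. 231.]
```

Emit:
{"name": "arm_command", "arguments": {"delta_pos": [[0,0,0],[0,0,0],[0,0,0],[0,0,0],[0,0,0]], "delta_rot": [[0.005,0,-0.01],[0.01,0,-0.02],[0.015,0,-0.03],[0.02,0,-0.04],[0.022,0,-0.045]], "claw": [0.79,0.79,0.79,0.79,0.79]}}

```text
t: 15.17
eef_pos: [608.8, -178.3, 137.3]
tcp_rot: [-2.706, -0.119, -1.341]
ft_force: [2.6, 4.2, 6.2]
opening: 0.213
grip_force: 6.2
```

```bash
python3 - <<'E'
from h import *
rep();line(55)
E
```

```text
t 15.17 face pos [ 1.   1.3 34.8] tool rotvec [-0.002 -0.002  1.294] F [5.  4.2 4.5] M [ 0.9  -0.67  0.1 ] open mm 20.2 grip 6.2 j [-0.47  0.48  1.92  0.55  0.37  1.94]
bar angle cw 1.091 line len 28.08 px [229. 184.] [246. 235.]
```

Emit:
{"name": "arm_command", "arguments": {"delta_pos": [[0,0,0],[0,0,0],[0,0,0],[0,0,0],[0,0,0]], "delta_rot": [[0,0,0],[0,0,0],[0,0,0],[0,0,0],[0,0,0]], "claw": [0.55,0.55,0.55,0.55,0.55]}}

```text
t: 15.63
eef_pos: [608.3, -178.4, 136.7]
tcp_rot: [-2.707, -0.119, -1.34]
ft_force: [0.1, -0.5, -0.4]
opening: 0.441
grip_force: 0.0
```

```bash
python3 - <<'E'
from h import *
rep();line(60)
E
```

```text
t 15.63 face pos [ 0.3  1.2 34.5] tool rotvec [-0.003 -0.003  1.293] F [-0.1 -0.5 -0.4] M [ 0.13  0.23 -0.07] open mm 41.9 grip 0.0 j [-0.47  0.49  1.92  0.55  0.37  1.94]
bar angle cw 1.083 line len 27.06 px [227. 184.] [244. 235.]
```

Emit:
{"name": "arm_command", "arguments": {"delta_pos": [[-0.035,0,0.072],[-0.07,0,0.144],[-0.105,0,0.216],[-0.14,0,0.288],[-0.175,0,0.36]], "delta_rot": [[0,0,0],[0,0,0],[0,0,0],[0,0,0],[0,0,0]], "claw": [0.55,0.55,0.55,0.55,0.55]}}

```text
t: 16.1
eef_pos: [564.2, -178.3, 227.7]
tcp_rot: [-2.707, -0.12, -1.34]
ft_force: [0.1, -0.1, -0.6]
opening: 0.448
grip_force: 0.0
```

Emit:
{"name": "arm_command", "arguments": {"delta_pos": [[-0.035,0,0.072],[-0.07,0,0.144],[-0.07,0,0.144],[-0.07,0,0.144],[-0.07,0,0.144]], "delta_rot": [[0,0,0],[0,0,0],[0,0,0],[0,0,0],[0,0,0]], "claw": [0.55,0.55,0.55,0.55,0.55]}}

```text
t: 16.52
eef_pos: [547.2, -178.2, 262.3]
tcp_rot: [-2.707, -0.119, -1.34]
ft_force: [0.5, -0.7, 0.1]
opening: 0.453
grip_force: 0.0
```

```bash
python3 - <<'E'
from h import *
rep();cv2.imwrite("pics/w5.png",read_camera("wrist")[:,:,::-1])
E
```

```text
t 16.52 face pos [  0.5   0.  174.2] tool rotvec [-0.002 -0.004  1.293] F [ 0.5 -0.7 -0.1] M [ 0.16  0.17 -0.06] open mm 43.1 grip 0.0 j [-0.53  0.24  1.91  0.37  0.63  2.09]
```

View pics/w5.png

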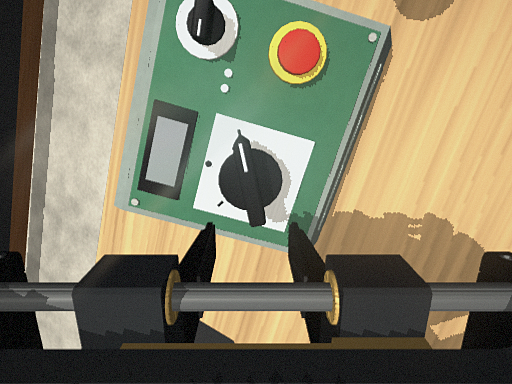

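The selector's white line at (240,157) points at the reverse tick at (238,132). The bar is sprung out: its line measures 27.06 mm at the 60 mm height, the same as at off. The gripper is clear of everything.

```bash
python3 -c "
from cell import *
print(job_done())"
```

```text
the job is handed in; nothing more can be done
None
```

The selector rested sprung out at OFF for over 3 s, then was turned to REVERSE (about 1.08 rad), where it sprang fully out and was released. I handed the job in at about 16.6 s with the arm clear; no verdict was returned.

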